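# Hook the brake spring of a paper-roll stand onto its post

## Robot

A 6-joint arm with a two-finger parallel gripper is mounted at the origin on the work surface. World frame = base frame: x ahead of the robot, y to its left, z up, the work surface at z = 0. Lengths are in m, angles in rad, forces in N, time in s.
With the tool pointing down it reaches from about 0.35 to 0.775 m from the base axis. Payload 7.3 kg.
Tool frame: the origin (TCP) lies at the very end of the fingers, on their centre line; the grasp point (between the pads) lies 19 mm behind it; z points along the fingers, y is the line along which they close (so a half turn about z gives the same grasp; the last joint's range is limited). The gripper opens to 92 mm and grips with 3 to 60 N. Pads are 19 mm wide; open, the fingers measure 130 mm over their backs; the gripper's body (75 mm by 190 mm) begins 47 mm behind the grasp point.
Start: joints at [1, 0.342, 1.524, -0, 1.275, -0.146], TCP at [0.216, 0.478, 0.191] pointing down, gripper open.
Joint ranges: [-2.53, 2.53], [-0.77, 2.02], [0.04, 2.7], [-1, 4.14], [0.28, 2.66], [-3.11, 3.11]. Speed limits (rad/s): [2.57, 2.57, 3.14, 3.14, 3.14, 3.14].

## Interface

Orientations are given as [roll, pitch, yaw] about the fixed x, y, z axes, in that order (R = Rz(yaw) Ry(pitch) Rx(roll)).
In Python, from cell import * gives the robot as it stands.
- The arm moves only by the tool step_arm, never from a script. Its argument "commands" is a list of rows, each a list of 7 numbers: the opening, from 0 (shut) to 1 (fully open), then the shift along the world's x, y, z in cm, then the turn, a rotation vector about the world's x, y, z in rad. A call has 1 to 5 rows; each row is the pose to reach, as a shift and turn from the pose commanded when the call began; what a row does not reach only later rows make up. A row lasts 1/12 s, in which the tool goes at most 41.7 mm and 7.16 degrees, less where a joint would pass 70% of its speed; a pose out of reach is approached as far as the arm can. A call with a gripper value outside its range is refused whole. The fingers move at their own pace and stop on an object; "grip_force" is the grip in N (left out, the last holds). Time passes only in rows, so rows that repeat a pose let the fingers close. It gives the time, the measured TCP pose, the force, the opening and the grip force at its end, in the units of the state.
- observe(): the state, without advancing time (a new reading comes with each control period).
- read_camera(name): name is "scene" or "top" or "wrist"; returns the picture (384x512x3 uint8, red, green, blue); there is no depth.
- camera_model(name): a dict with "vfov" (degrees; the focal length in pixels is half the picture's height over the tangent of half this angle, whatever the lens; pixels are square), "cx", "cy" (the principal point, pixels), "k1" (the pictures are not rectified: a ray, as slopes to the right and down, at radius r is drawn at 1 + k1 r^2 times it, then the intrinsics apply), "world_to_cam" (4x4, takes a point from world to camera coordinates). Camera axes: x right, y up, looking along -z (the intrinsics and any distortion apply to the point x, -y, -z); pixel columns grow to the right and rows downward; lengths in m; the calibration is good to about 2 mm. A picture is of the moment at which its call begins: read the wrist's pose just before it. camera_model takes no time and is no camera call; for the wrist camera it gives the pose at the moment of the call.
- hand_in(): hands the job in; it is judged then, once.
The state is a dict: "time": time; "qpos": joint angles; "qvel": joint speeds; "joint_efforts": joint torques, N m; "tool_pos": TCP position; "tool_rot": TCP orientation; "contact_force": force on the tool from outside, world axes, zero at the start; "torque": the same for the moment, N m; "opening": finger opening in m; "grip_force": force on a finger pad.
Only numpy, scipy, OpenCV 4.12 (cv2) and the standard library are available. Lean on these libraries where they do the work, as an engineer would, in place of code of your own. Each camera call takes 0.05 s, during which the arm holds its last target. There are 200 camera calls.

## Task

The brake spring of the paper-roll stand has come off its post. Take the orange spring puller from its wooden rest, catch its tip in the eye at the spring's hook end and stretch the spring until the hook passes round the brass post and sits on it, feeling your way: the spring must not be overstretched, the hook must not be forced against the post, and the robot must move the hook only with the puller. Then lay the puller back on its rest as it lay, and leave the ink jar, the dish and the paperweight where they are.

Things in the scene. Friction and masses are not known exactly. Their poses are not given: they have to be found in the camera images.
- anchor (a point): Upright pin under the red brake arm (50 mm high; paper roll behind it 86 mm): the spring swings about it, level only, never up or down. Point on its axis 25 mm above the table. Spring pull towards it: 3 N at first, then 0.18 N more per mm of stretch, 80 mm at most. Over 20 N on the hook, from the puller, the post or both together, counts as forced.
- hook: Steel hook plate at the spring's free end, 6 mm thick (22 to 28 mm above table). x along the spring away from anchor, z up. Origin: middle of the cross bar's inner edge, which will bear on the post; 115 mm from the anchor when slack. Pocket for the post before it: x -9 to 0, y -6 to 6 mm. The plate ends at x 24 mm. It starts slack, swung clear to the +y side of the post.
- mouth (a point): Middle of the hook's mouth, 15.5 mm before the hook's origin (y 0), same axes. The post gets in sideways here: open to -y between x -22 and -9 mm of the hook. Nearer the anchor a shoulder (x -30 to -22) bounds it, farther out a lip (x -9 to 0, y -11 to -6); a spine (y 6 to 12) closes the +y side.
- eye (a point): Centre of the pull eye of the hook, a 12 x 12 mm square hole right through the plate, at the plate's middle height; 12 mm beyond the hook's origin (x), past the 6 mm cross bar.
- clamp: Blue block on the stand's deck, 36 x 36 x 8 mm, top 18 mm above the table. Origin: centre of underside; x away from the anchor, z up. The brass post (8 mm thick, round, top 36 mm above table) is bolted in its slot, y 0, but 4 to 9 mm from the middle along x, to either side, not reported; a flat plug fills the other side. Hook seated: its origin 4 mm beyond the post's axis, spring stretched 10 to 38 mm.
- puller_grip (a point): Middle of the puller's orange handle, half-way up: 80 mm long (x), 20 wide (y), 22 high (z), flat sides, to be gripped across. x points along to the steel shank (8 x 8 mm, x 39 to 96 mm, at the height of the handle's middle), z up. The puller weighs 120 to 200 g.
- puller_tip (a point): Lower end of the puller's tip, a round pin 6 mm thick that hangs down from the shank's end: 92 mm ahead of the handle's middle (x) and 28 mm below it. The pin is 24 mm long below the shank.
- rest: Dark wooden rest, origin on the table; x points the way the lying puller points, z up. Two bars, 68 mm between small end lips: one under the handle's rear (x -40 to -26 mm, top 35 mm high), one under the shank (x 55 to 69, top 42 mm). The puller lies with its handle's middle at x 0, y 0, 46 mm up, to within 1 cm, tip hanging free. Base plate 6 mm thick.
- ink: Ink jar, 52 mm wide, 85 mm high, standing; origin under its centre. Not to be disturbed.
- dish: Small green celadon dish, 84 mm wide, 34 mm high; origin under its centre. Not to be disturbed.
- weight: Dark steel paperweight bar, 26 x 110 x 16 mm, lying along its y axis; origin under its centre. Not to be disturbed.
Things that resemble listed ones, but are neither listed nor needed, are in the scene too. There is more than one size of the part that bears puller_grip; the job needs the smaller. What is shaped like the rest but blue is not meant.

How it is judged:
On the way, in this order (a step that is already met when the one before it is completed fails the run):
1. the puller's tip has the eye and the spring is stretched with it (contact force between puller and hook above 3 N and distance between hook and anchor above 0.122 m), for 0.1 s.
2. the hook sits on the post and the puller is clear of it (x of hook in the frame of clamp between -0.008 and 0.016 m and y of hook in the frame of clamp between -0.006 and 0.006 m and contact force between puller and hook below 0.2 N and height (world z) of puller_tip above 0.029 m), for 0.2 s.
At the end, for the whole second after the job is handed in: The hook sits on the post under the spring's pull (within 6 mm of the clamp's middle line, 8 mm before to 16 mm beyond its middle); the puller lies still on both bars of its rest (handle within 14 mm along, 30 mm across, 42 to 50 mm high, pointing within 0.3 rad as before), released (x of hook in the frame of clamp between -0.008 and 0.016 m and y of hook in the frame of clamp between -0.006 and 0.006 m and contact force between hook and anything else above 2 N and x of puller_grip in the frame of rest between -0.014 and 0.014 m and y of puller_grip in the frame of rest between -0.03 and 0.03 m and z of puller_grip in the frame of rest between 0.042 and 0.05 m and angle between puller_grip's own z axis and vertical below 0.12 rad and angle between the x axis of puller_grip and the x axis of rest, either way round below 0.3 rad and linear speed of puller below 0.02 m/s); the robot touches nothing.
It fails at once if the spring is overstretched or the hook forced: more than 20 N on the hook (contact force between hook and anything else above 20 N).
It fails at once if the robot itself touches the hook (contact force between any of the arm, the fingers and hook above 1 N).
It fails at once if the ink jar, the dish or the paperweight is disturbed (moved over 15 mm) (distance of any of ink, dish, weight from where it was at the start of the episode above 0.015 m).
It also fails if it takes over 64 s, if anything falls off the work surface, if the arm or the gripper's body presses on something with over 40 N, if the wrist force passes 120 N, or if a joint passes its speed limit or range.

## Working session

There is one attempt and no reset: what is moved stays moved. The work goes in short steps, Python scripts to look and compute and a tool call to move; the robot and the scene stay as the last step left them, time stands still between calls to the robot, and variables do not carry over. Pictures are saved under pics/ and viewed, at most 10 in all, crops included, and the job is handed in when it is done.

Besides the shell and the picture viewer there is one more tool, called after "Call:" in YAML: its name, and indented under it one key for each argument. step_arm: Moves the arm, as the interface text tells. Its arguments: {"type":"object","properties":{"commands":{"type":"array"},"grip_force":{"type":"number"}},"required":["commands"]}

```bash
mkdir -p pics; ls
cat > h.py <<'E'
from cell import *
import numpy as np, cv2
def ray(name,u,v,m=None):
    m=m or camera_model(name); f=192/np.tan(np.radians(m["vfov"])/2)
    d=np.array([(u-m["cx"])/f,(v-m["cy"])/f]); s=d.copy()
    for _ in range(20): s=d/(1+m["k1"]*(s@s))
    T=np.linalg.inv(np.array(m["world_to_cam"]))
    return T[:3,3],T[:3,:3]@np.array([s[0],-s[1],-1])
def hit(name,u,v,z,m=None):
    o,d=ray(name,u,v,m); return o+d*(z-o[2])/d[2]
def proj(name,p,m=None):
    m=m or camera_model(name); f=192/np.tan(np.radians(m["vfov"])/2)
    c=(np.array(m["world_to_cam"])@np.r_[p,1])[:3]; s=np.array([c[0],-c[1]])/-c[2]
    return s*(1+m["k1"]*(s@s))*f+[m["cx"],m["cy"]]
def save(name,fn,crop=None,scale=1):
    m=camera_model(name); im=read_camera(name)
    np.save(f"pics/{fn}.npy",im); o=im
    if crop: o=im[crop[1]:crop[3],crop[0]:crop[2]]
    cv2.imwrite(f"pics/{fn}.png",cv2.resize(o[:,:,::-1],None,fx=scale,fy=scale,interpolation=cv2.INTER_CUBIC)); return m,im
E
python3 - <<'E'
from h import *
for n in("top","scene"):
    m,_=save(n,n+"0",scale=1.5)
    T=np.linalg.inv(np.array(m["world_to_cam"])); print(n,m["vfov"],m["k1"],T[:3,3],-T[:3,2])
print(observe())
E
```

```text
pics
top 53.74694969224846 -0.05989133372222544 [ 0.30114608 -0.08482204  1.05437969] [ 0.21291148 -0.01357553 -0.97697718]
scene 54.32380365817202 -0.08339454983907388 [1.01340652 0.38588289 0.71393774] [-0.50653684 -0.51583963 -0.69089067]
{'time': 0.1, 'qpos': array([ 1.00000072e+00,  3.42629636e-01,  1.52490798e+00, -9.32186634e-06,
        1.27538572e+00, -1.46001650e-01]), 'qvel': array([ 1.77111929e-03, -6.95844766e-05, -1.96497941e-03,  4.22012728e-04,
        1.21709255e-03,  3.02639985e-04]), 'joint_efforts': array([ 1.73630360e-03, -4.32003880e+01, -2.44695443e+01,  7.20090070e-02,
        5.26188430e-02, -9.12762721e-05]), 'tool_pos': array([0.21613502, 0.47800753, 0.19083135]), 'tool_rot': array([-3.14027482e+00, -1.84773690e-04,  2.71680129e+00]), 'contact_force': array([-0.07208721, -0.42508179,  0.75247853]), 'torque': array([ 0.0715222 , -0.00477426, -0.00544797]), 'grip_force': 0.0, 'opening': 0.09182384117136902}
```

View pics/top0.png

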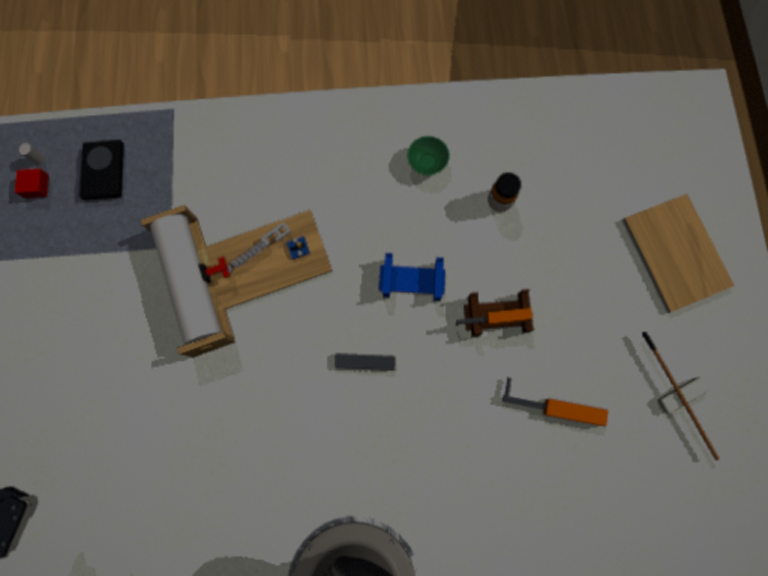

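View pics/scene0.png

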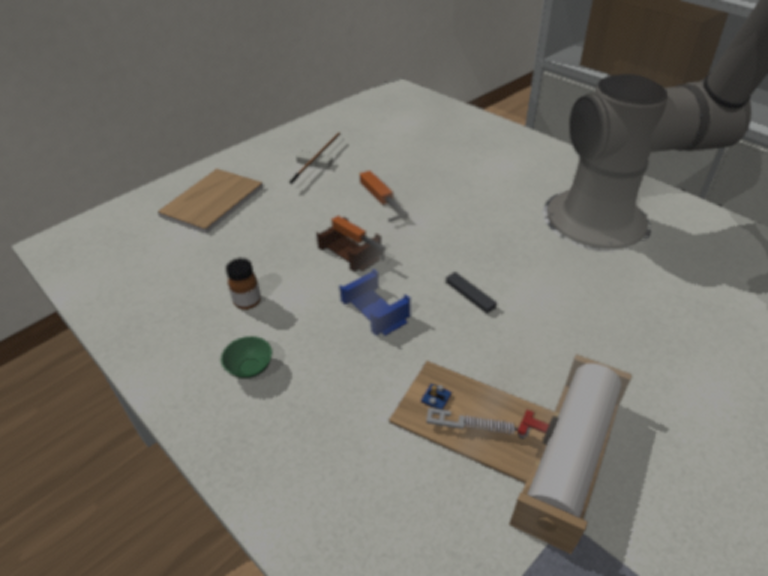

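Top view (1.5× pixels): the candidates for the puller are the orange tool on the dark wooden rest at (510,316) and a bigger orange one lying loose at (577,412). I choose the smaller one on the brown rest. The rest candidates are brown (500,313) and blue (412,279), and I take brown. The stand shows the anchor at about (222,268), the hook at (280,233) and the clamp at (297,247). The jar is at (506,190), the dish at (428,155) and the weight at (365,361).

Run:
```python
from h import *
im=np.load("pics/top0.npy"); m=camera_model("top"); hsv=cv2.cvtColor(im,cv2.COLOR_RGB2HSV)
def blobs(lab,lo,hi,z,amin=15):
    k=cv2.inRange(hsv,np.array(lo),np.array(hi)); n,_,c,_=0,0,0,0
    cs,_=cv2.findContours(k,cv2.RETR_EXTERNAL,cv2.CHAIN_APPROX_NONE)
    for q in cs:
        if cv2.contourArea(q)<amin: continue
        P=np.array([hit("top",*p[0],z,m)[:2] for p in q],np.float32)*1000
        (a,b),(w,h),t=cv2.minAreaRect(P); M=cv2.moments(q); u,v=M["m10"]/M["m00"],M["m01"]/M["m00"]
        print(lab,"px",round(u),round(v),"ctr",round(a),round(b),"size",round(w),round(h),"ang",round(t,1))
blobs("orange",(5,180,120),(15,255,255),.057)
blobs("blue",(105,120,40),(125,255,255),.018)
blobs("red",(0,180,100),(4,255,255),.05)
blobs("green",(60,80,30),(90,255,255),.03)
for n,u,v,z in [("jar",506,182,.085),("weight",365,361,.016),("tip?",462,322,.046),("hookend",287,228,.025),("anchor",218,268,.05),("rest bars",473,313,.042),("rest",529,311,.042)]:
    print(n,np.round(hit("top",u/1.5,v/1.5,z,m),3))
a=cv2.resize(im[185:235,295:365],None,fx=5,fy=5,interpolation=2)
b=cv2.resize(im[130:200,130:225],None,fx=5,fy=5,interpolation=2)
o=np.zeros((350,825,3),np.uint8); o[:250,:350]=a; o[:,350:]=b
cv2.imwrite("pics/c1.png",cv2.resize(o[:,:,::-1],(800,340)))
m=camera_model("wrist");T=np.linalg.inv(np.array(m["world_to_cam"])); print(m["vfov"],m["k1"],T[:3,3],-T[:3,2],T[:3,0])
```

```text
orange px 385 274 ctr 267 -406 size 101 23 ang 74.4
orange px 340 210 ctr 443 -308 size 14 75 ang 1.9
blue px 275 186 ctr 536 -142 size 122 79 ang 80.9
blue px 198 165 ctr 607 70 size 33 32 ang 15.5
red px 145 177 ctr 571 214 size 15 35 ang 39.4
red px 18 120 ctr 773 589 size 45 40 ang 85.1
green px 285 103 ctr 771 -191 size 76 79 ang 85.5
jar [ 0.683 -0.324  0.085]
weight [ 0.384 -0.045  0.016]
tip? [ 0.438 -0.223  0.046]
hookend [0.644 0.087 0.025]
anchor [0.568 0.212 0.05 ]
rest bars [ 0.454 -0.245  0.042]
rest [ 0.45  -0.347  0.042]
60.977086280770195 -0.03879141622717566 [0.15541492 0.50614398 0.3842616 ] [ 0.23135661 -0.10613562 -0.96706223] [ 0.41125186  0.91152025 -0.00165339]
```

View pics/c1.png

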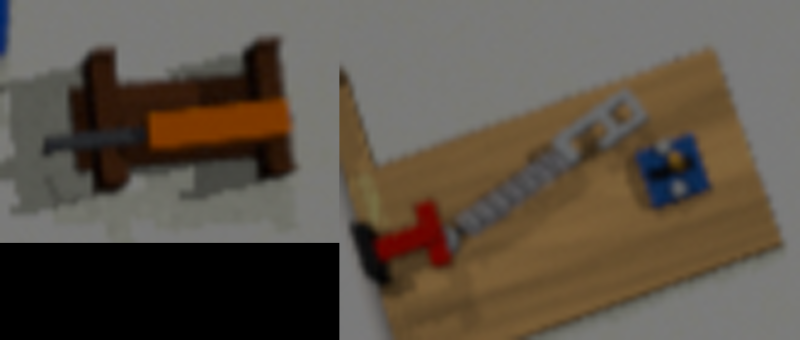

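The crop shows the small puller on the brown rest with its tip to the left (+y). The brass post is in the blue clamp, and I need a closer look to see which side of the slot it is on. I'm moving over the stand for a wrist view.

Call:
step_arm:
  commands:
    - [1,2.9,-2.9,0,0,0,0]
    - [1,5.8,-5.8,0,0,0,0]
    - [1,8.7,-8.7,0,0,0,0]
    - [1,11.6,-11.6,0,0,0,0]
    - [1,14.5,-14.5,0,0,0,0]

```text
time: 0.52
tool_pos: [0.3621, 0.3318, 0.1912]
tool_rot: [-3.141, -0.0, 2.717]
contact_force: [0.5, 0.5, 0.7]
opening: 0.0917
grip_force: 0.0
```

Call:
step_arm:
  commands:
    - [1,2.9,-2.9,0,0,0,0]
    - [1,5.8,-5.8,0,0,0,0]
    - [1,8.7,-8.7,0,0,0,0]
    - [1,11.6,-11.6,0,0,0,0]
    - [1,14.5,-14.5,0,0,0,0]

```text
time: 0.93
tool_pos: [0.5073, 0.1866, 0.1912]
tool_rot: [-3.141, -0.001, 2.717]
contact_force: [0.8, 1.5, 0.2]
opening: 0.092
grip_force: 0.0
```

Call:
step_arm:
  commands:
    - [1,2.5,-2.9,0,0,0,0]
    - [1,5.0,-5.8,0,0,0,0]
    - [1,7,-8.7,0,0,0,0]
    - [1,7,-8.7,0,0,0,0]
    - [1,7,-8.7,0,0,0,0]

```text
time: 1.35
tool_pos: [0.5767, 0.0997, 0.1904]
tool_rot: [-3.141, -0.002, 2.713]
contact_force: [-1.5, 0.9, 0.3]
opening: 0.0918
grip_force: 0.0
```

Run:
```python
from h import *
import json
s=observe(); m,im=save("wrist","w1",scale=1.5); print(s["time"],s["tool_pos"],s["tool_rot"])
json.dump({k:np.array(v).tolist() for k,v in m.items() if k!="name"},open("pics/w1.json","w"))
```

```text
1.35 [0.57669062 0.09969906 0.19039707] [-3.14100278e+00 -1.59178345e-03  2.71342036e+00]
```

View pics/w1.png

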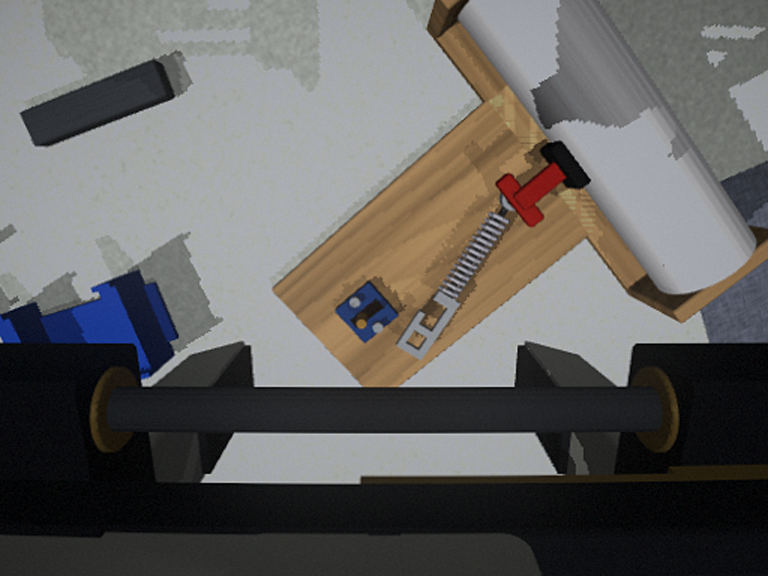

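The wrist view shows the stand clearly: clamp at about (366,310), hook plate at (425,330) and red arm at (520,195), all in 1.5× pixels. I'll zoom on clamp and hook.

Run:
```python
import numpy as np,cv2
im=np.load("pics/w1.npy"); c=im[185:245,215:315]
cv2.imwrite("pics/c2.png",cv2.resize(c[:,:,::-1],None,fx=8,fy=8,interpolation=cv2.INTER_CUBIC))
```

```text
(no output)
```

View pics/c2.png

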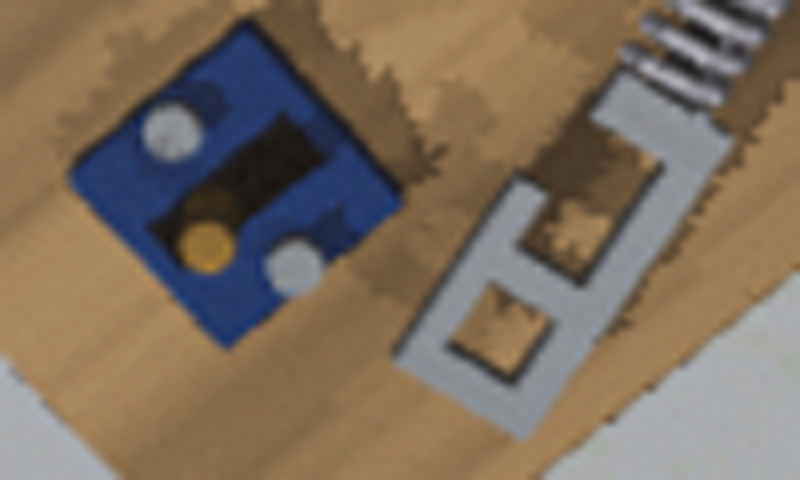

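Run:
```python
from h import *
import json
m=json.load(open("pics/w1.json"))
def P(x,y,z): return hit("wrist",(x+.5)/8-.5+215,(y+.5)/8-.5+185,z,m)[:2]*1000
post=P(207,247,.036); cl=[P(*q,.018) for q in((250,20),(403,198),(228,347),(72,175))]
print("post",post,"clamp",np.mean(cl,0),[np.linalg.norm(cl[i]-cl[i-1]).round(1) for i in range(4)])
ey=[P(*q,.028) for q in((495,287),(553,322),(515,383),(448,345))]; eye=np.mean(ey,0)
e1,e2=P(395,355,.028),P(528,438,.028); print("eye",eye,[np.linalg.norm(ey[i]-ey[i-1]).round(1) for i in range(4)],"end",e1,e2,np.linalg.norm(e1-e2))
s1,s2=P(520,180,.028),P(395,355,.028); s3,s4=P(735,140,.028),P(528,438,.028)
for a,b in((s1,s2),(s3,s4)): d=b-a; print("dir",np.degrees(np.arctan2(d[1],d[0])),np.linalg.norm(d))
d=(s4-s3)/np.linalg.norm(s4-s3); print("anchor est",eye-127*d)
A=hit("wrist",508/1.5,200/1.5,.025,m)[:2]*1000; print("spring root px",A)
dc=(cl[1]-cl[0]+cl[2]-cl[3])
x1=((cl[0]+cl[3])-(cl[1]+cl[2])); x2=((cl[2]+cl[3])-(cl[0]+cl[1]))
for x in(x1,x2): print("clamp axis",np.degrees(np.arctan2(x[1],x[0])))
```

```text
post [610.57870844  65.6432938 ] clamp [608.93421437  70.53713958] [np.float64(35.0), np.float64(34.7), np.float64(34.7), np.float64(34.9)]
eye [642.41413787  97.46121639] [np.float64(11.1), np.float64(10.0), np.float64(10.8), np.float64(11.4)] end [638.85025772  82.0077339 ] [658.63930339  94.43289887] 23.366451441477114
dir -58.178730385758826 31.713380060151962
dir -56.694956908441654 53.364908572840235
anchor est [572.6788973 203.6026137]
spring root px [573.14386158 200.42785596]
clamp axis -164.4863981564526
clamp axis -72.79313793465015
```

Post at (610.6, 65.6), on the outer side of the slot. Clamp centre is (609, 70.5), the eye (642, 97) and the anchor about (573, 203). The post is therefore about 143 mm from the anchor, giving a seated stretch of about 32 mm, which is within the given range. Now I go above the puller.

Call:
step_arm:
  commands:
    - [1,-1.2,-3.6,0,0,0,-0.1]
    - [1,-2.4,-7.2,0,0,0,-0.2]
    - [1,-3.6,-10.8,0,0,0,-0.3]
    - [1,-4.8,-14.4,0,0,0,-0.4]
    - [1,-6,-18,0,0,0,-0.5]

```text
time: 1.82
tool_pos: [0.515, -0.0781, 0.1916]
tool_rot: [3.141, -0.0, 2.215]
contact_force: [1.1, -0.7, 0.7]
opening: 0.0915
grip_force: 0.0
```

Call:
step_arm:
  commands:
    - [1,-1.2,-3.6,0,0,0,-0.1]
    - [1,-2.4,-7.2,0,0,0,-0.2]
    - [1,-3.6,-10.8,0,0,0,-0.3]
    - [1,-4.8,-14.4,0,0,0,-0.4]
    - [1,-6,-18,0,0,0,-0.5]

```text
time: 2.23
tool_pos: [0.4557, -0.2583, 0.1918]
tool_rot: [3.141, -0.0, 1.714]
contact_force: [0.9, -0.5, 0.9]
opening: 0.0918
grip_force: 0.0
```

Call:
step_arm:
  commands:
    - [1,-1.3,-3.8,0,0,0,-0.1]
    - [1,-1.3,-3.8,-3,0,0,-0.11]
    - [1,-1.3,-3.8,-4,0,0,-0.11]
    - [1,-1.3,-3.8,-4,0,0,-0.11]

```text
time: 2.57
tool_pos: [0.4419, -0.2938, 0.1488]
tool_rot: [-3.137, -0.005, 1.608]
contact_force: [0.4, 0.5, 0.9]
opening: 0.0917
grip_force: 0.0
```

Run:
```python
from h import *
import json
s=observe(); m,im=save("wrist","w2",scale=1.5); print(s["time"],s["tool_pos"],s["tool_rot"],s["qpos"])
json.dump({k:np.array(v).tolist() for k,v in m.items()},open("pics/w2.json","w"))
```

```text
2.5667 [ 0.44189929 -0.29378266  0.1487749 ] [-3.13709515 -0.00522855  1.60841932] [-7.31622388e-01  3.94423240e-01  1.56864750e+00  6.77601974e-04
  1.18539010e+00 -7.69514027e-01]
```

View pics/w2.png

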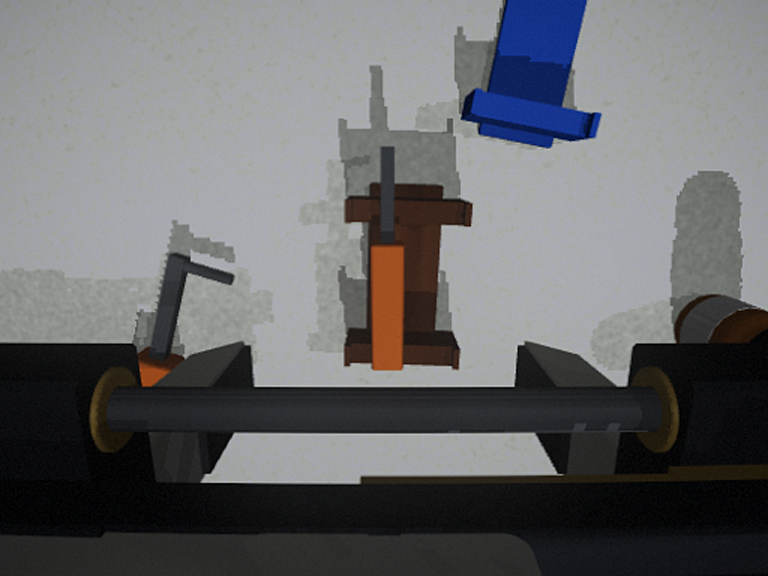

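The wrist view shows the handle at (372–404, 244–370) and the shank end at (388,148), well aligned with the fingers. The neighbours (big puller on the left, jar on the right) are clear of the fingers' backs.

Run:
```python
from h import *
import json
m=json.load(open("pics/w2.json"))
P=lambda u,v,z:hit("wrist",u/1.5,v/1.5,z,m)[:2]*1000
c=[P(*q,.057) for q in((372,244),(404,244),(403,370),(372,370))]
print(c,np.mean(c,0)); t=P(388,148,.05); print("shank end",t)
h=np.mean(c,0); f=(c[0]+c[1])/2; r=(c[2]+c[3])/2; print(np.degrees(np.arctan2(*(f-r)[::-1])),np.degrees(np.arctan2(*(t-f)[::-1])),np.linalg.norm(t-r))
print("rest", [P(*q,.042) for q in((345,198),(472,203))],[P(*q,.042) for q in((345,345),(459,348))])
```

```text
[array([ 435.03023564, -268.92095291]), array([ 453.79728814, -268.18187883]), array([ 457.0653872, -347.5907854]), array([ 437.61782227, -348.37961768])] [ 445.87768331 -308.26830871]
shank end [ 442.22622423 -214.08434994]
92.1109044485508 92.2999099987768 133.99852676900753
rest [array([ 417.44902453, -243.80567638]), array([ 494.39123912, -243.74037756])] [array([ 419.24509314, -337.96561741]), array([ 493.65053218, -337.06319393])]
```

Call:
step_arm:
  commands:
    - [1,0.3,-0.1,-4,0,0,0]
    - [1,0.3,-0.1,-8,0,0,0]
    - [1,0.3,-0.1,-11,0,0,0]
    - [1,0.3,-0.1,-12.4,0,0,0]
    - [1,0.3,-0.1,-12.4,0,0,0]

```text
time: 3.03
tool_pos: [0.4458, -0.2946, 0.0253]
tool_rot: [-3.138, -0.004, 1.61]
contact_force: [-0.6, 0.7, 0.4]
opening: 0.0917
grip_force: 0.0
```

Call:
step_arm:
  commands:
    - [0,0,0,0,0,0,0]
    - [0,0,0,0,0,0,0]
    - [0,0,0,0,0,0,0]
    - [0,0,0,0,0,0,0]
    - [0,0,0,0,0,0,0]
  grip_force: 55

```text
time: 3.45
tool_pos: [0.447, -0.298, 0.0286]
tool_rot: [3.14, 0.001, 1.607]
contact_force: [-0.4, -1.2, 0.2]
opening: 0.0631
grip_force: 0.0
```

Call:
step_arm:
  commands:
    - [0,0,0,0,0,0,0]
    - [0,0,0,0,0,0,0]
    - [0,0,0,0,0,0,0]
  grip_force: 55

```text
time: 3.7
tool_pos: [0.4464, -0.2977, 0.0276]
tool_rot: [3.141, 0.0, 1.607]
contact_force: [-0.1, 0.0, -1.4]
opening: 0.0432
grip_force: 0.0
```

Call:
step_arm:
  commands:
    - [0,0,0,0,0,0,0]
    - [0,0,0,0,0,0,0]
    - [0,0,0,0,0,0,0]
    - [0,0,0,0,0,0,0]
    - [0,0,0,0,0,0,0]

```text
time: 4.12
tool_pos: [0.4463, -0.2976, 0.0274]
tool_rot: [3.142, -0.0, 1.607]
contact_force: [-0.1, -0.1, 0.7]
opening: 0.0096
grip_force: 0.0
```

Run:
```python
from h import *
save("wrist","w3",scale=1); save("scene","s3",scale=1)
a=cv2.imread("pics/w3.png"); b=cv2.imread("pics/s3.png")[110:210,180:300]
o=np.zeros((384,800,3),np.uint8); o[:,:432]=a[:,40:472]; o[:300,432:792]=cv2.resize(b,None,fx=3,fy=3); cv2.imwrite("pics/c3.png",o)
s=observe();print(s["opening"],s["grip_force"],camera_model("wrist")["world_to_cam"][0])
```

```text
0.0026320682314675977 0.0 [ 9.99316891e-01  3.69544311e-02 -3.48524630e-04 -4.36436517e-01]
```

View pics/c3.png

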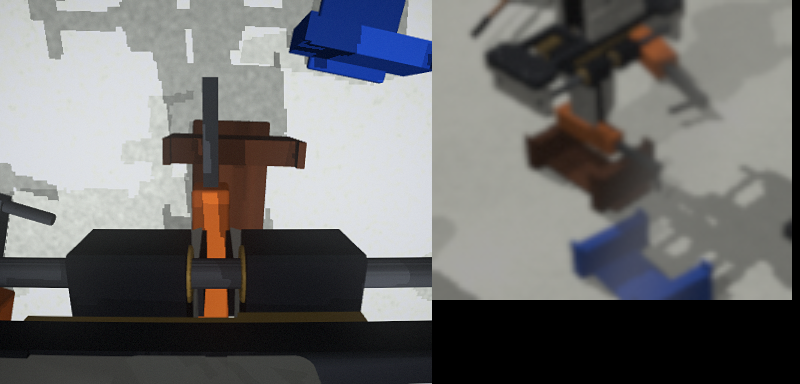

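Run:
```python
from h import *
for n,p in [("tcp",(.446,-.298,.027)),("grasp",(.446,-.298,.046)),("htop front",(.4445,-.268,.057)),("htop rear",(.4475,-.348,.057)),("shank end",(.4425,-.213,.05)),("fing+x at 57",(.456,-.298,.057)),("fing+x .1",(.456,-.298,.1))]:
    q=proj("scene",np.array(p)); print(n,q.round(1),"crop",((q-[180,110])*3+[432,0]).round(), "wrist",(proj("wrist",np.array(p))-[40,0]).round())
im=np.load("pics/w3.npy"); 
for v in (190,205,220,235,250,280,310): print(v,[tuple(im[v,u]) for u in range(225,280,4)])
s=observe();print(s["opening"],s["tool_pos"],s["time"])
```

```text
tcp [233.5 159.4] crop [593. 148.] wrist [213. 224.]
grasp [233.2 154.3] crop [592. 133.] wrist [213. 235.]
htop front [240.3 155.4] crop [613. 136.] wrist [212. 189.]
htop rear [221.4 144.6] crop [556. 104.] wrist [212. 323.]
shank end [254.2 165.3] crop [655. 166.] wrist [212.  77.]
fing+x at 57 [230.4 152.8] crop [583. 128.] wrist [231. 243.]
fing+x .1 [229.5 140.6] crop [580.  92.] wrist [236. 284.]
190 [(np.uint8(159), np.uint8(163), np.uint8(158)), (np.uint8(129), np.uint8(133), np.uint8(129)), (np.uint8(91), np.uint8(48), np.uint8(30)), (np.uint8(113), np.uint8(59), np.uint8(32)), (np.uint8(113), np.uint8(59), np.uint8(32)), (np.uint8(112), np.uint8(55), np.uint8(27)), (np.uint8(112), np.uint8(55), np.uint8(26)), (np.uint8(111), np.uint8(52), np.uint8(26)), (np.uint8(114), np.uint8(56), np.uint8(24)), (np.uint8(110), np.uint8(53), np.uint8(21)), (np.uint8(114), np.uint8(54), np.uint8(26)), (np.uint8(83), np.uint8(48), np.uint8(30)), (np.uint8(82), np.uint8(50), np.uint8(33)), (np.uint8(80), np.uint8(46), np.uint8(33))]
205 [(np.uint8(205), np.uint8(209), np.uint8(203)), (np.ui
[... 3081 characters left out ...]
46))]
310 [(np.uint8(20), np.uint8(18), np.uint8(22)), (np.uint8(15), np.uint8(13), np.uint8(13)), (np.uint8(42), np.uint8(40), np.uint8(38)), (np.uint8(50), np.uint8(48), np.uint8(49)), (np.uint8(31), np.uint8(30), np.uint8(33)), (np.uint8(191), np.uint8(95), np.uint8(34)), (np.uint8(187), np.uint8(94), np.uint8(35)), (np.uint8(190), np.uint8(95), np.uint8(37)), (np.uint8(191), np.uint8(99), np.uint8(37)), (np.uint8(195), np.uint8(102), np.uint8(41)), (np.uint8(190), np.uint8(95), np.uint8(37)), (np.uint8(13), np.uint8(12), np.uint8(15)), (np.uint8(21), np.uint8(14), np.uint8(16)), (np.uint8(58), np.uint8(57), np.uint8(54))]
0.0026320682314675977 [ 0.44637578 -0.29762325  0.02741375] 4.2167
```

Call:
step_arm:
  commands:
    - [0,0,0,0,0,0,0]
    - [0,0,0,0,0,0,0]

```text
time: 4.38
tool_pos: [0.4464, -0.2976, 0.0274]
tool_rot: [3.142, 0.0, 1.607]
contact_force: [-0.7, -0.3, -0.0]
opening: 0.0004
grip_force: 0.0
```

Run:
```python
from h import *
save("wrist","w4",scale=1); save("scene","s4",scale=1)
a=cv2.imread("pics/w4.png")[180:330,190:320]; b=cv2.imread("pics/s4.png")[110:185,195:270]
o=np.zeros((600,800,3),np.uint8); o[:450,:390]=cv2.resize(a,None,fx=3,fy=3); o[:390,400:790]=cv2.resize(b,(390,390),interpolation=2); cv2.imwrite("pics/c4.png",o)
for n in "scene","wrist":
  A=np.load(f"pics/{n[0]}3.npy").astype(int);B=np.load(f"pics/{n[0]}4.npy");print(n,np.abs(A-B).max(2).__gt__(40).sum())
s=observe();print(s)
```

```text
scene 0
wrist 6650
{'time': 4.4833, 'qpos': array([-7.31017062e-01,  5.48912673e-01,  1.69838608e+00,  9.70822937e-05,
        8.94206644e-01, -7.67061723e-01]), 'qvel': array([ 4.54973311e-04,  1.13483393e-03,  2.05185786e-05, -1.84348795e-04,
        3.00010603e-04,  4.25589517e-04]), 'joint_efforts': array([-1.76532278e-03, -4.76451087e+01, -1.86132824e+01,  2.56888272e-02,
        8.32476094e-02, -6.48068863e-05]), 'tool_pos': array([ 0.44637649, -0.29763275,  0.02743917]), 'tool_rot': array([3.14147729e+00, 6.05789588e-06, 1.60678020e+00]), 'contact_force': array([ 0.64726899, -0.39329665,  0.06306706]), 'torque': array([-0.10388207,  0.07510062,  0.06152703]), 'grip_force': 0.0, 'opening': 0.0005247733228011352}
```

View pics/c4.png

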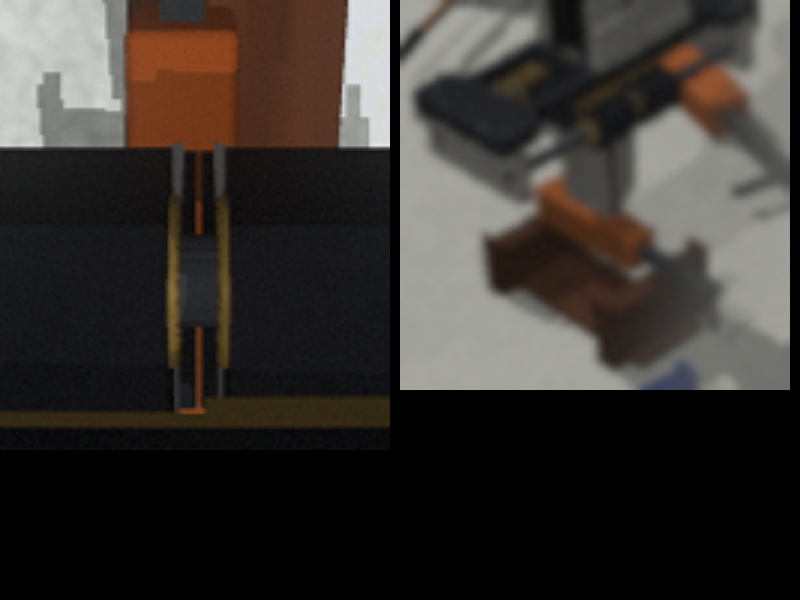

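Run:
```python
from h import *
import json
m=json.load(open("pics/w2.json")); m={k:(np.array(v) if isinstance(v,list) else v) for k,v in m.items()}
t=np.array([.4419,-.2938,.1488])
for dz in (0,.019,.03,.047,.066):
  print(dz,[ (proj("wrist",t+[sx*.046,sy*.0095,dz],m)*1.5).round().tolist() for sx in(-1,1) for sy in(1,-1)])
print(np.linalg.inv(m["world_to_cam"])[:3,3]-t)
```

```text
0 [[270.0, 310.0], [271.0, 353.0], [492.0, 318.0], [488.0, 361.0]]
0.019 [[258.0, 324.0], [260.0, 371.0], [503.0, 333.0], [498.0, 380.0]]
0.03 [[251.0, 333.0], [252.0, 383.0], [510.0, 343.0], [504.0, 392.0]]
0.047 [[236.0, 350.0], [239.0, 404.0], [523.0, 361.0], [516.0, 415.0]]
0.066 [[217.0, 374.0], [220.0, 434.0], [541.0, 386.0], [533.0, 446.0]]
[-0.00024343  0.06708651  0.19376193]
```

The picture shows the fingers shut above the handle. In the earlier open-finger view the fingertips project about 30 mm behind the reported TCP, so the real finger end is about 3 cm higher than reported and there was no contact. I'll open, go 3 cm lower watching the force, and grip again.

Call:
step_arm:
  commands:
    - [0.65,0,0,0,0,0,0]
    - [0.65,0,0,0,0,0,0]
    - [0.65,0,0,0,0,0,0]
    - [0.65,0,0,0,0,0,0]
    - [0.65,0,0,0,0,0,0]

```text
time: 4.9
tool_pos: [0.4463, -0.2976, 0.0274]
tool_rot: [3.142, -0.0, 1.607]
contact_force: [0.0, -0.4, 0.4]
opening: 0.0291
grip_force: 0.0
```

Call:
step_arm:
  commands:
    - [0.65,0,0,0,0,0,0]
    - [0.65,0,0,0,0,0,0]
    - [0.65,0,0,0,0,0,0]
    - [0.65,0,0,0,0,0,0]
    - [0.65,0,0,0,0,0,0]

```text
time: 5.32
tool_pos: [0.4464, -0.2976, 0.0274]
tool_rot: [3.142, 0.0, 1.607]
contact_force: [-0.1, 0.4, 0.2]
opening: 0.0588
grip_force: 0.0
```

Call:
step_arm:
  commands:
    - [0.65,0,0,-0.7,0,0,0]
    - [0.65,0,0,-1.4,0,0,0]
    - [0.65,0,0,-2.0,0,0,0]
    - [0.65,0,0,-2.4,0,0,0]
    - [0.65,0,0,-2.8,0,0,0]

```text
time: 5.73
tool_pos: [0.4461, -0.2974, -0.0015]
tool_rot: [-3.141, -0.001, 1.607]
contact_force: [0.3, -0.3, 0.2]
opening: 0.0596
grip_force: 0.0
```

A reported z of -1.5 mm with no contact confirms the offset. Gripping.

Call:
step_arm:
  commands:
    - [0,0,0,0,0,0,0]
    - [0,0,0,0,0,0,0]
    - [0,0,0,0,0,0,0]
    - [0,0,0,0,0,0,0]
    - [0,0,0,0,0,0,0]
  grip_force: 58

```text
time: 6.15
tool_pos: [0.4465, -0.2978, -0.0003]
tool_rot: [3.141, 0.0, 1.607]
contact_force: [0.1, 0.2, 0.7]
opening: 0.0308
grip_force: 0.0
```

Call:
step_arm:
  commands:
    - [0,0,0,0,0,0,0]
    - [0,0,0,0,0,0,0]
    - [0,0,0,0,0,0,0]
    - [0,0,0,0,0,0,0]
    - [0,0,0,0,0,0,0]
  grip_force: 58

```text
time: 6.57
tool_pos: [0.4464, -0.2977, -0.0004]
tool_rot: [3.141, 0.0, 1.607]
contact_force: [-0.6, -0.4, 2.1]
opening: 0.0194
grip_force: 57.5
```

Gripped: opening 19.4 mm, force 57.5 N. Lifting and carrying to the hook.

Call:
step_arm:
  commands:
    - [0,0,0,1.5,0,0,0]
    - [0,0,0,4,0,0,0]
    - [0,0,0,7,0,0,0]
    - [0,1.5,2,9,0,0,0.02]
    - [0,4,5,9,0,0,0.05]

```text
time: 6.98
tool_pos: [0.4877, -0.2508, 0.0938]
tool_rot: [3.136, 0.006, 1.653]
contact_force: [1.7, -0.0, -1.5]
opening: 0.0197
grip_force: 57.5
```

Call:
step_arm:
  commands:
    - [0,2.2,3.2,0,0,0,0.02]
    - [0,4.4,6.4,0,0,0,0.05]
    - [0,6.6,9.6,0,0,0,0.08]
    - [0,8.8,12.8,0,0,0,0.11]
    - [0,11,16,0,0,0,0.14]

```text
time: 7.4
tool_pos: [0.5969, -0.0858, 0.0891]
tool_rot: [-3.141, -0.0, 1.798]
contact_force: [0.7, -0.3, -1.9]
opening: 0.0197
grip_force: 57.5
```

Call:
step_arm:
  commands:
    - [0,2.2,3.2,0,0,0,0.01]
    - [0,4.4,6.6,0,0,0,0.03]
    - [0,6.0,9.5,-1,0,0,0.033]
    - [0,6.8,10.7,-3,0,0,0.033]
    - [0,6.8,10.7,-4.5,0,0,0.033]

```text
time: 7.82
tool_pos: [0.6655, 0.0235, 0.0428]
tool_rot: [3.141, -0.001, 1.834]
contact_force: [-0.9, -0.5, -2.0]
opening: 0.0195
grip_force: 57.5
```

Call:
step_arm:
  commands:
    - [0,0,0,0,0,0,0]
    - [0,0,0,0,0,0,0]

```text
time: 7.98
tool_pos: [0.6633, 0.0195, 0.0431]
tool_rot: [-3.139, -0.001, 1.83]
contact_force: [-0.1, -0.0, -1.7]
opening: 0.0192
grip_force: 57.5
```

Run:
```python
from h import *
import json
s=observe(); m,im=save("wrist","w5",scale=1.5); print(s["time"],s["tool_pos"],s["tool_rot"],s["contact_force"],s["opening"])
json.dump({k:np.array(v).tolist() for k,v in m.items()},open("pics/w5.json","w"))
yaw=s["tool_rot"][2]-1.607;c,q=np.cos(yaw),np.sin(yaw); t=s["tool_pos"]+np.array([-.004*c-.0813*q,-.004*q+.0813*c,.0184]); print("tip",t)
for n,p in(("tip",t),("tiptop",t+[0,0,.024]),("eye",(.6424,.0975,.028)),("post",(.6106,.0656,.036)),("clamp",(.609,.0705,.018))): print(n,proj("wrist",np.array(p),m))
c=im[60:240,150:390]; cv2.imwrite("pics/c5.png",cv2.resize(c[:,:,::-1],None,fx=3.3,fy=3.3,interpolation=2))
```

```text
7.9833 [0.66332598 0.0195359  0.04313347] [-3.13863618e+00 -9.35332946e-04  1.83018497e+00] [-0.08463008 -0.04117087 -1.73100184] 0.019180056970829557
tip [0.64143052 0.0979341  0.06153347]
tip [251.22812001  84.40111322]
tiptop [250.30496844  79.89016656]
eye [253.50949876  90.08182895]
post [189.07033688 128.4732896 ]
clamp [193.79595756 119.13977695]
```

View pics/c5.png

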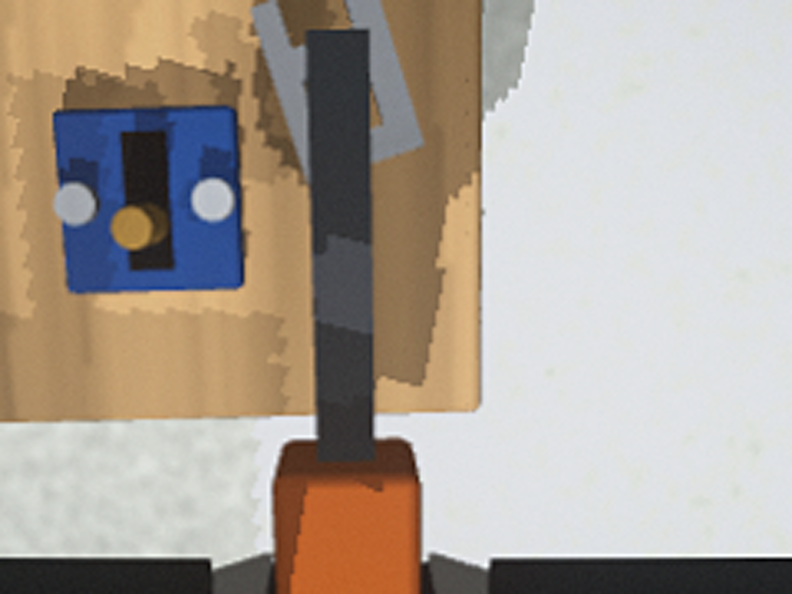

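The close view has the shank end at (338,30) over the hook's eye, the post at (132,228) and the plate's outer corner at (424,143), in crop pixels. I'll check the offsets numerically.

Run:
```python
from h import *
import json
m=json.load(open("pics/w5.json")); m={k:(np.array(v) if isinstance(v,list) else v) for k,v in m.items()}
P=lambda x,y,z:hit("wrist",(x+.5)/3.3-.5+150,(y+.5)/3.3-.5+60,z,m)[:2]*1000
a,b=P(307,31,.0935),P(368,31,.0935); print("shank end",a,b,(a+b)/2,np.linalg.norm(a-b))
c,d=P(316,459,.0935),P(374,459,.0935); print("shank root",(c+d)/2); v=(a+b-c-d)/2; print("ang",np.degrees(np.arctan2(v[1],v[0])),np.linalg.norm(v)); u=v/np.linalg.norm(v); print("tip",(a+b)/2-4*u)
print("corner",P(424,143,.028),"post",P(134,228,.036),"clamp",np.mean([P(*q,.018) for q in((54,112),(235,107),(243,286),(70,292))],0))
```

```text
shank end [637.63304125 100.59995192] [645.02183691 102.56224884] [641.32743908 101.58110038] 7.644927108626157
shank root [656.45943901  48.17523444]
ang 105.81952953077277 55.50823307035414
tip [642.41787191  97.73259986]
corner [659.0202021   94.04298942] post [611.33093063  65.62677884] clamp [610.08393783  69.87812261]
```

Tip and eye agree within 1 mm. Lowering into the eye, watching the force.

Call:
step_arm:
  commands:
    - [0,0,0,-1,0,0,0]
    - [0,0,0,-2,0,0,0]
    - [0,0,0,-2.6,0,0,0]
    - [0,0,0,-3.0,0,0,0]
    - [0,0,0,-3.3,0,0,0]

```text
time: 8.45
tool_pos: [0.664, 0.0191, 0.0106]
tool_rot: [-3.141, -0.0, 1.829]
contact_force: [0.3, -0.7, -0.6]
opening: 0.0197
grip_force: 57.5
```

Call:
step_arm:
  commands:
    - [0,0,0,-0.3,0,0,0]
    - [0,0,0,-0.6,0,0,0]
    - [0,0,0,-0.8,0,0,0]
    - [0,0,0,-0.8,0,0,0]

```text
time: 8.78
tool_pos: [0.6642, 0.0194, 0.003]
tool_rot: [-3.141, -0.0, 1.83]
contact_force: [-0.2, 0.1, -1.3]
opening: 0.0195
grip_force: 57.5
```

Call:
step_arm:
  commands:
    - [0,0.3,-0.4,-0.05,0,0,0]
    - [0,0.5,-0.8,-0.1,0,0,0]
    - [0,0.8,-1.2,-0.1,0,0,0]
    - [0,1.1,-1.7,-0.1,0,0,0]
    - [0,1.1,-1.7,-0.1,0,0,0]

```text
time: 9.2
tool_pos: [0.6752, 0.002, 0.0022]
tool_rot: [-3.141, -0.001, 1.829]
contact_force: [-3.2, 5.1, -0.7]
opening: 0.0196
grip_force: 57.6
```

The force is 6.0 N, as predicted for about 17 mm of stretch. Continuing.

Call:
step_arm:
  commands:
    - [0,0.4,-0.6,0,0,0,0]
    - [0,0.8,-1.2,0,0,0,0]
    - [0,1.2,-1.8,0,0,0,0]
    - [0,1.45,-2.2,0,0,0,0]
    - [0,1.45,-2.2,0,0,0,0]

```text
time: 9.62
tool_pos: [0.6884, -0.0185, 0.0016]
tool_rot: [-3.138, -0.004, 1.83]
contact_force: [-5.0, 9.3, -0.6]
opening: 0.0196
grip_force: 57.6
```

Run:
```python
from h import *
s=observe(); yaw=s["tool_rot"][2]-1.607;c,q=np.cos(yaw),np.sin(yaw); t=s["tool_pos"]*1000+np.array([-4*c-81.3*q,-4*q+81.3*c,18.4]); print("tip calc",t,s["contact_force"],s["tool_pos"])
A=np.array([572.7,203.6]); d=t[:2]-A; print(np.linalg.norm(d),np.degrees(np.arctan2(d[1],d[0])))
m,im=save("wrist","w6"); 
k=cv2.inRange(cv2.cvtColor(im,cv2.COLOR_RGB2HSV),(15,130,120),(28,255,255))
tp=t/1000+[0,0,0]; print("px post",proj("wrist",np.array([.611,.0656,.036]),m),"shank end pred",proj("wrist",np.r_[t[:2]/1000+[-.0011,.0038],t[2]/1000+.032],m))
c=im[max(0,0):230,110:400]; cv2.imwrite("pics/c6.png",cv2.resize(c[:,:,::-1],None,fx=2.6,fy=2.6,interpolation=2))
# swing targets
R=173.6
p0=t[:2]
for ang in (-62,-66,-70,-72,-74.5): 
  a=np.radians(ang); p=A+R*np.array([np.cos(a),np.sin(a)]); print(ang,((p-p0)/10).round(2))
```

```text
tip calc [666.55745964  59.87460974  19.96200255] [-4.98794591  9.34057526 -0.6359378 ] [ 0.6884072  -0.01853635  0.001562  ]
171.65724725618506 -56.85412753477233
px post [135.42656007  36.45682697] shank end pred [249.65694952  67.75604502]
-62 [-1.24 -0.96]
-66 [-2.32 -1.49]
-70 [-3.45 -1.94]
-72 [-4.02 -2.14]
-74.5 [-4.75 -2.36]
```

The force is 10.6 N at about 172 mm, which matches the model. Swinging along an arc at constant radius, stopping just before the post's edge.

Call:
step_arm:
  commands:
    - [0,-0.6,-0.35,0,0,0,0]
    - [0,-1.2,-0.7,0,0,0,0]
    - [0,-1.8,-1.0,0,0,0,0]
    - [0,-2.4,-1.3,0,0,0,0]
    - [0,-3.0,-1.6,0,0,0,0]

```text
time: 10.08
tool_pos: [0.6581, -0.0335, 0.0018]
tool_rot: [-3.139, -0.004, 1.83]
contact_force: [-4.4, 8.9, -1.5]
opening: 0.0195
grip_force: 57.6
```

Run:
```python
from h import *
m,im=save("wrist","w7"); m,im=save("wrist","w7")
s=observe(); yaw=s["tool_rot"][2]-1.607;c,q=np.cos(yaw),np.sin(yaw); t=s["tool_pos"]*1000+np.array([-4*c-81.3*q,-4*q+81.3*c,18.4]); print("tip calc",t,s["contact_force"],s["tool_pos"],s["time"])
A=np.array([572.7,203.6]); d=t[:2]-A; print(np.linalg.norm(d),np.degrees(np.arctan2(d[1],d[0])))
print("px post",proj("wrist",np.array([.611,.0656,.036]),m),"tip",proj("wrist",t/1000,m),"A",proj("wrist",np.array([.5727,.2036,.028]),m))
c=im[0:200,110:410]; cv2.imwrite("pics/c7.png",cv2.resize(c[:,:,::-1],None,fx=2.6,fy=2.6,interpolation=2))
```

```text
tip calc [635.78545677  44.62619398  20.21097475] [-3.58388736  9.40202447 -0.85084182] [ 0.65762928 -0.03378642  0.00181097] 10.1833
171.03346414464315 -68.35537394998929
px post [210.38492889  19.13239151] tip [252.48669165  84.15971303] A [ 203.06294959 -334.94746777]
```

View pics/c7.png

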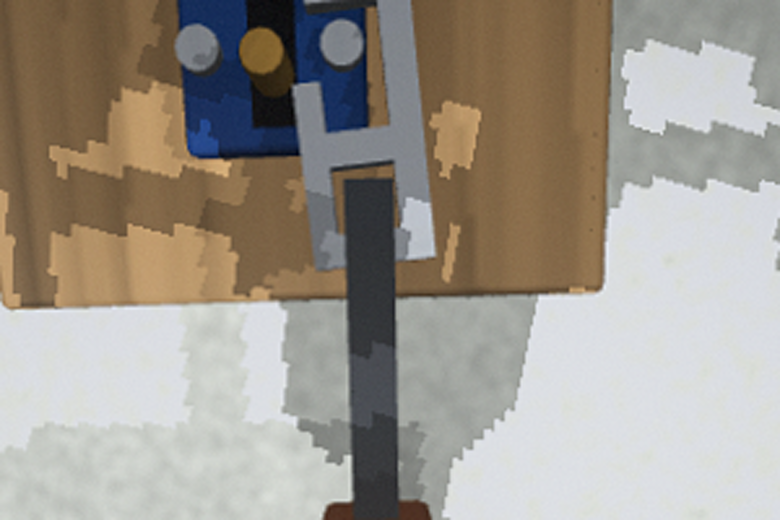

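The picture shows the puller in the eye. The post top is at (261,50), the hook's lip end at about (295–322, 85) and the shoulder edge at about (305–370, 4), so the mouth faces the post. I'll get the exact margin.

Run:
```python
from h import *
s=observe(); m=camera_model("wrist"); im=np.load("pics/w7.npy")
P=lambda x,y,z:hit("wrist",(x+.5)/2.6-.5+110,(y+.5)/2.6-.5,z,m)[:2]*1000
post=P(261,50,.036); L=[P(295,88,.028),P(321,82,.028)]; S=[P(306,3,.028),P(372,5,.028)]
e1,e2=P(316,270,.028),P(435,257,.028); r=P(385,7,.028); end=(e1+e2)/2
print("post",post,"lip",L,"sh",S,"end",e1,e2)
d=e2-P(412,80,.028); d/=np.linalg.norm(d); print("dir",np.degrees(np.arctan2(d[1],d[0])))
A=np.array([572.7,203.6])
for n,p in(("post",post),("L0",L[0]),("L1",L[1]),("S0",S[0]),("S1",S[1]),("e1",e1),("e2",e2)): print(n,"radius",np.linalg.norm(p-A).round(1),"ang",np.degrees(np.arctan2(*(p-A)[::-1])).round(2), "along",((p-end)@d+24).round(1),"lat",((p-end)@np.array([-d[1],d[0]])).round(1))
```

```text
post [611.40034407  65.91113148] lip [array([617.32261091,  62.96392679]), array([621.66381645,  65.15063151])] sh [array([615.86457903,  77.25182545]), array([627.36575344,  79.92832926])] end [628.77456194  32.71358302] [650.03894982  40.82885808]
dir -66.66641334601327
post radius 143.0 ang -74.3 along -13.8 lat -14.2
L0 radius 147.5 ang -72.4 along -8.8 lat -9.9
L1 radius 146.9 ang -70.52 along -9.1 lat -5.1
S0 radius 133.5 ang -71.14 along -22.5 lat -5.6
S1 radius 135.2 ang -66.15 along -20.4 lat 6.0
e1 radius 179.9 ang -71.83 along 23.5 lat -11.4
e2 radius 180.2 ang -64.59 along 24.5 lat 11.4
```

The lip clears the post by nothing yet (mouth middle at 140.6 mm, post at 143). Adding 2.4 mm of stretch first, then swinging in slowly.

Call:
step_arm:
  commands:
    - [0,0.1,-0.25,0,0,0,0]
    - [0,0.1,-0.25,0,0,0,0]
    - [0,-0.35,-0.4,0,0,0,0]
    - [0,-0.6,-0.5,0,0,0,0]
    - [0,-0.6,-0.5,0,0,0,0]

```text
time: 10.6
tool_pos: [0.652, -0.0384, 0.0018]
tool_rot: [-3.139, -0.004, 1.83]
contact_force: [-3.1, 9.7, -0.9]
opening: 0.0197
grip_force: 57.6
```

```bash
cat > st.py <<'E'
from h import *
s=observe(); yaw=s["tool_rot"][2]-1.607;c,q=np.cos(yaw),np.sin(yaw); t=s["tool_pos"]*1000+np.array([-4*c-81.3*q,-4*q+81.3*c,18.4]); print("tip",t.round(1),s["contact_force"].round(1),np.linalg.norm(s["contact_force"][:2]).round(1),s["time"])
A=np.array([572.7,203.6]); d=t[:2]-A; print("R",np.linalg.norm(d).round(1),"ang",np.degrees(np.arctan2(d[1],d[0])).round(2))
E
python3 st.py
```

```text
tip [630.2  40.   20.2] [-3.1  9.7 -0.9] 10.2 10.6
R 173.4 ang -70.64
```

Call:
step_arm:
  commands:
    - [0,-0.2,-0.08,0,0,0,0]
    - [0,-0.4,-0.15,0,0,0,0]
    - [0,-0.55,-0.2,0,0,0,0]
    - [0,-0.67,-0.24,0,0,0,0]

```text
time: 10.93
tool_pos: [0.6459, -0.0406, 0.0019]
tool_rot: [-3.14, -0.004, 1.83]
contact_force: [-3.5, 9.6, -1.7]
opening: 0.0192
grip_force: 57.5
```

Call:
step_arm:
  commands:
    - [0,-0.15,-0.05,0,0,0,0]
    - [0,-0.3,-0.1,0,0,0,0]
    - [0,-0.45,-0.14,0,0,0,0]
    - [0,-0.55,-0.16,0,0,0,0]
    - [0,-0.55,-0.16,0,0,0,0]

```text
time: 11.35
tool_pos: [0.6405, -0.0423, 0.002]
tool_rot: [-3.14, -0.004, 1.83]
contact_force: [-2.9, 10.9, -1.1]
opening: 0.0199
grip_force: 57.5
```

```bash
python3 st.py
python3 - <<'E'
from h import *
m,im=save("wrist","w8"); g=cv2.cvtColor(im,cv2.COLOR_RGB2HSV)
print("px post",proj("wrist",np.array([.6114,.0659,.036]),m),"base",proj("wrist",np.array([.6114,.0659,.028]),m))
k=cv2.inRange(g,(0,0,90),(180,60,255)); k[170:]=0; k[:,:150]=0;k[:,350:]=0
for v in range(10,112,6):
    print(v,"".join("#" if x else "." for x in k[v,190:320]))
k=cv2.inRange(g,(15,120,100),(28,255,255))[0:40,190:280]; M=cv2.moments(k,True)
E
```

```text
tip [618.6  36.1  20.4] [-2.9 10.9 -1.1] 11.3 11.35
R 173.7 ang -74.67
px post [252.11816946   9.70651344] base [252.33799979  14.92667386]
10 .........................################.................................########################................................
16 ............................##########....................................###################.....................................
22 ..........................................................................#############...........................................
28 ..........................................................................#############...........................................
34 .......................................###########........................#############...........................................
40 .......................................###########........................#############...........................................
46 .......................................###########........................#############..........#................................
52 ...................
[... 619 characters left out ...]
............................
82 ........................................###########.......................#############...........................................
88 ........................................###########.......................#############...........................................
94 ........................................#############...................###############...........................................
100 ........................................##############..................###############...........................................
106 ..................................................................................................................................
```

The hook's pocket is centred on the post laterally (252 px for both). Letting it back gently towards the anchor.

Call:
step_arm:
  commands:
    - [0,-0.06,0.2,0,0,0,0]
    - [0,-0.12,0.4,0,0,0,0]
    - [0,-0.17,0.6,0,0,0,0]
    - [0,-0.23,0.8,0,0,0,0]
    - [0,-0.25,0.9,0,0,0,0]

```text
time: 11.82
tool_pos: [0.6383, -0.0335, 0.0021]
tool_rot: [-3.141, -0.003, 1.83]
contact_force: [-2.9, 8.3, -0.2]
opening: 0.0198
grip_force: 57.5
```

Call:
step_arm:
  commands:
    - [0,-0.02,0.08,0,0,0,0]
    - [0,-0.05,0.16,0,0,0,0]
    - [0,-0.07,0.24,0,0,0,0]
    - [0,-0.1,0.32,0,0,0,0]
    - [0,-0.1,0.32,0,0,0,0]

```text
time: 12.23
tool_pos: [0.6378, -0.0312, 0.0024]
tool_rot: [-3.141, -0.002, 1.83]
contact_force: [-2.8, 5.9, -2.3]
opening: 0.02
grip_force: 57.5
```

```bash
python3 st.py
```

```text
tip [615.9  47.2  20.8] [-2.8  5.9 -2.3] 6.6 12.2333
R 162.3 ang -74.55
```

The force is falling faster than the spring's rate, so the post is taking the load. Going on until the pin is free.

Call:
step_arm:
  commands:
    - [0,-0.04,0.12,0,0,0,0]
    - [0,-0.07,0.24,0,0,0,0]
    - [0,-0.1,0.36,0,0,0,0]
    - [0,-0.1,0.36,0,0,0,0]

```text
time: 12.57
tool_pos: [0.6377, -0.0293, 0.0027]
tool_rot: [3.14, 0.001, 1.83]
contact_force: [0.0, -0.6, -1.6]
opening: 0.0196
grip_force: 57.5
```

```bash
python3 st.py
python3 - <<'E'
from h import *
m,im=save("wrist","w9"); g=cv2.cvtColor(im,cv2.COLOR_RGB2HSV)
print("px post base",proj("wrist",np.array([.6114,.0659,.028]),m))
k=cv2.inRange(g,(0,0,90),(180,60,255)); k[170:]=0; k[:,:150]=0;k[:,350:]=0
for v in range(0,112,4):
    print(v,"".join("#" if x else "." for x in k[v,205:300]))
E
```

```text
tip [615.8  49.1  21.1] [ 0.  -0.6 -1.6] 0.6 12.5667
R 160.4 ang -74.4
px post base [251.16223173  45.37868986]
0 ..............................#########################################........................
4 ..........................................................#############........................
8 ..........................................................#############........................
12 ..........................................................#############........................
16 ..........................................................#############........................
20 ..........................................................#############........................
24 ..........................................................#############........................
28 ..........................................................#############........................
32 .............#########....................................#####################................
36 ..........########################........................#######################..............
4
[... 1083 characters left out ...]
....
84 ........................###########.......................#############........................
88 ........................##########........................#############........................
92 ........................###########.......................#############........................
96 ........................###############..................##############........................
100 ........................###############..................##############........................
104 .........................##############..................##############........................
108 ...............................................................................................
```

The post touches the crossbar edge (post bottom at row 53, bar at row 54) and the force is about zero, so the hook is seated and the pin free. Lifting out.

Call:
step_arm:
  commands:
    - [0,0,0,0.3,0,0,0]
    - [0,0,0,0.8,0,0,0]
    - [0,0,0,1.4,0,0,0]
    - [0,0,0,2.0,0,0,0]
    - [0,0,0,3.0,0,0,0]

```text
time: 13.03
tool_pos: [0.6369, -0.0289, 0.0328]
tool_rot: [-3.141, -0.0, 1.83]
contact_force: [0.1, 0.6, -1.8]
opening: 0.0197
grip_force: 57.5
```

Call:
step_arm:
  commands:
    - [0,0,0,2.5,0,0,0]
    - [0,0,0,5,0,0,0]
    - [0,0,0,5.5,0,0,0]
    - [0,0,0,5.5,0,0,0]

```text
time: 13.37
tool_pos: [0.6388, -0.0291, 0.0905]
tool_rot: [3.136, 0.002, 1.83]
contact_force: [-0.0, 0.6, -0.7]
opening: 0.0196
grip_force: 57.5
```

```bash
python3 st.py
python3 - <<'E'
from h import *
m,im=save("wrist","w10"); g=cv2.cvtColor(im,cv2.COLOR_RGB2HSV); s=observe(); print(s["tool_pos"],s["tool_rot"])
b=proj("wrist",np.array([.6114,.0659,.028]),m); print("px post base",b)
k=cv2.inRange(g,(0,0,90),(180,60,255)); 
for v in range(max(0,int(b[1])-30),int(b[1])+50,4):
    print(v,"".join("#" if x else "." for x in k[v,205:300]))
# shank check
k=cv2.inRange(g,(0,0,20),(180,90,85)); 
for v in (100,120,140,160): print(v,np.where(k[v,200:300])[0][[0,-1]]+200)
yaw=s["tool_rot"][2]-1.607;c,q=np.cos(yaw),np.sin(yaw); t=s["tool_pos"]+np.array([-.004*c-.0813*q,-.004*q+.0813*c,.0184]); print("pred shank end", proj("wrist",t+[-.0011,.0038,.032],m))
E
```

```text
tip [616.9  49.3 108.9] [-0.   0.6 -0.7] 0.6 13.3667
R 160.5 ang -74.0
[ 0.63756356 -0.02890047  0.0883747 ] [3.13971439e+00 8.84255843e-04 1.82986196e+00]
px post base [250.82856014  68.42670211]
38 ...................................###########################.................................
42 .....................#..............####.#.#####.....#########.................................
46 ......................................................########.................................
50 .....................#................................########.................................
54 .....................#................................########.................................
58 ......................................................############.............................
62 ......................################................###############..........................
66 ......................################................#############............................
70 ......................#....#...#######...................#####.................................
74 .........
[... 479 characters left out ...]
...
94 ...............................########..................#####.................................
98 ...............................########..................#####.................................
102 ................................#######..................#####.................................
106 ................................#######..................#####.................................
110 ...............................................................................................
114 ...............................................................................................
100 [244 261]
120 [245 261]
140 [246 261]
160 [246 262]
pred shank end [247.92932403  67.71142337]
```

The hook stays seated and the puller has not slipped (its end is within 1–2 px of the prediction). Returning to the rest.

Call:
step_arm:
  commands:
    - [0,-2.3,-3.2,0,0,0,-0.03]
    - [0,-4.6,-6.4,0,0,0,-0.06]
    - [0,-6.9,-9.6,0,0,0,-0.09]
    - [0,-9.2,-12.8,0,0,0,-0.12]
    - [0,-11.5,-16,0,0,0,-0.15]

```text
time: 13.83
tool_pos: [0.5199, -0.1893, 0.0858]
tool_rot: [-3.139, -0.002, 1.679]
contact_force: [0.7, -0.3, -1.7]
opening: 0.0196
grip_force: 57.5
```

Call:
step_arm:
  commands:
    - [0,-2.3,-3.2,0,0,0,-0.03]
    - [0,-4.6,-6.5,0,0,0,-0.06]
    - [0,-7.0,-9.9,0,0,0,-0.073]
    - [0,-7.6,-10.9,0,0,0,-0.073]
    - [0,-7.6,-10.9,0,0,0,-0.073]

```text
time: 14.25
tool_pos: [0.4438, -0.3, 0.0861]
tool_rot: [-3.14, -0.001, 1.602]
contact_force: [-0.2, 0.6, -1.3]
opening: 0.0197
grip_force: 57.5
```

Call:
step_arm:
  commands:
    - [0,0,0,0,0,0,0]
    - [0,0,0,-1,0,0,0]
    - [0,0,0,-3,0,0,0]
    - [0,0,0,-3,0,0,0]

```text
time: 14.58
tool_pos: [0.4451, -0.2946, 0.0537]
tool_rot: [-3.137, -0.005, 1.609]
contact_force: [-0.5, 0.5, -2.2]
opening: 0.0197
grip_force: 57.5
```

Call:
step_arm:
  commands:
    - [0,0,0,-1.5,0,0,0]
    - [0,0,0,-3.0,0,0,0]
    - [0,0,0,-4.2,0,0,0]
    - [0,0,0,-4.6,0,0,0]
    - [0,0,0,-4.6,0,0,0]

```text
time: 15.0
tool_pos: [0.4461, -0.2963, 0.0105]
tool_rot: [-3.14, -0.002, 1.608]
contact_force: [-0.2, 1.0, -1.1]
opening: 0.0192
grip_force: 57.5
```

Call:
step_arm:
  commands:
    - [0,0,0,0,0,0,0]
    - [0,0,0,0,0,0,0]

```text
time: 15.17
tool_pos: [0.4469, -0.2979, 0.0122]
tool_rot: [3.141, 0.001, 1.608]
contact_force: [-0.1, 0.8, -1.9]
opening: 0.0194
grip_force: 57.5
```

Position matches the pick-up spot. Lowering the last 12 mm by feel.

Call:
step_arm:
  commands:
    - [0,0,0,-0.4,0,0,0]
    - [0,0,0,-0.8,0,0,0]
    - [0,0,0,-1.05,0,0,0]
    - [0,0,0,-1.2,0,0,0]
    - [0,0,0,-1.2,0,0,0]

```text
time: 15.58
tool_pos: [0.446, -0.2978, -0.0004]
tool_rot: [-3.141, -0.0, 1.607]
contact_force: [-0.7, 1.2, 2.4]
opening: 0.0194
grip_force: 57.5
```

Call:
step_arm:
  commands:
    - [0,0,0,-0.05,0,0,0]
    - [0,0,0,-0.05,0,0,0]

```text
time: 15.75
tool_pos: [0.446, -0.2978, -0.0004]
tool_rot: [3.142, 0.0, 1.607]
contact_force: [-2.5, 2.2, 7.4]
opening: 0.0197
grip_force: 57.5
```

Call:
step_arm:
  commands:
    - [0.1,0,0,0.05,0,0,0]
    - [0.2,0,0,0.05,0,0,0]
    - [0.3,0,0,0.05,0,0,0]
    - [0.45,0,0,0.05,0,0,0]
    - [0.65,0,0,0.05,0,0,0]

```text
time: 16.17
tool_pos: [0.4462, -0.2979, -0.0007]
tool_rot: [3.141, 0.0, 1.607]
contact_force: [0.6, 0.1, -0.3]
opening: 0.035
grip_force: 0.0
```

Call:
step_arm:
  commands:
    - [0.65,0,0,0,0,0,0]
    - [0.65,0,0,0,0,0,0]
    - [0.65,0,0,0,0,0,0]
    - [0.65,0,0,0,0,0,0]
    - [0.65,0,0,0,0,0,0]

```text
time: 16.58
tool_pos: [0.4462, -0.2978, -0.0006]
tool_rot: [3.142, -0.0, 1.607]
contact_force: [-1.3, 0.4, 0.1]
opening: 0.0592
grip_force: 0.0
```

Call:
step_arm:
  commands:
    - [0.65,0,0,1.5,0,0,0]
    - [0.65,0,0,4,0,0,0]
    - [0.65,0,0,8,0,0,0]
    - [0.65,0,0,12,0,0,0]
    - [0.65,0,0,15,0,0,0]

```text
time: 17.0
tool_pos: [0.4466, -0.2982, 0.1526]
tool_rot: [3.14, 0.002, 1.607]
contact_force: [1.1, -0.0, 0.7]
opening: 0.0594
grip_force: 0.0
```

Call:
step_arm:
  commands:
    - [0.65,0,0,0,0,0,0]
    - [0.65,0,0,0,0,0,0]
    - [0.65,0,0,0,0,0,0]

```text
time: 17.25
tool_pos: [0.4457, -0.2974, 0.1487]
tool_rot: [-3.141, -0.001, 1.607]
contact_force: [-0.4, 0.3, -0.3]
opening: 0.06
grip_force: 0.0
```

Run:
```python
from h import *
s=observe(); print(s["time"],s["tool_pos"],s["contact_force"],s["opening"])
m,im=save("wrist","w11"); g=cv2.cvtColor(im,cv2.COLOR_RGB2HSV); k=cv2.inRange(g,(5,150,100),(16,255,255)); k[:,:190]=0; k[:,330:]=0
cs,_=cv2.findContours(k,0,1); q=max(cs,key=cv2.contourArea); P=np.array([hit("wrist",*p[0],.057,m)[:2] for p in q],np.float32)*1000
print(cv2.minAreaRect(P),"visible extent",P.min(0),P.max(0))
t0=np.load("pics/top0.npy"); m,t1=save("top","top1"); 
d=(np.abs(t0.astype(int)-t1).max(2)>35).astype(np.uint8); n,_,st,c=cv2.connectedComponentsWithStats(d)
for i in range(1,n):
  if st[i,4]>12: print("changed",c[i].round(),st[i,4])
print("seated hook px",proj("top",np.array([.616,.051,.028]),m),"puller px",proj("top",np.array([.446,-.308,.057]),m))
h=cv2.cvtColor(t1,cv2.COLOR_RGB2HSV);k=cv2.inRange(h,(5,180,120),(15,255,255))
cs,_=cv2.findContours(k,0,1)
for q in cs:
  if cv2.contourArea(q)>15: print("top orange",cv2.minAreaRect(np.array([hit("top",*p[0],.057,m)[:2] for p in q],np.float32)*1000))
```

```text
17.25 [ 0.44567978 -0.29741709  0.14872094] [-0.42500794  0.32950696 -0.27044845] 0.0599634436997
((448.22784423828125, -307.89080810546875), (19.700672149658203, 77.52212524414062), 3.4691169261932373) visible extent [ 436.50195 -346.7183 ] [ 460.0417  -269.06622]
changed [372. 193.] 6779
changed [426. 160.] 176
changed [181. 164.] 594
changed [437. 173.] 172
changed [373. 214.] 44
changed [230. 307.] 17192
changed [  9. 344.] 781
changed [227. 372.] 1367
changed [270. 364.] 26
changed [ 52. 381.] 77
seated hook px [204.28723494 160.08999918] puller px [339.74597436 208.92446831]
top orange ((261.3945617675781, -423.70538330078125), (64.37042999267578, 26.210174560546875), 74.32496643066406)
```

The puller lies within 2 mm of where it was, the hook is seated, and the arm is clear of everything. Handing in.

```bash
python3 -c "
from cell import *
print(hand_in())"
```

```text
the job is handed in; nothing more can be done
None
```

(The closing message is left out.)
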